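# Press the hidden release of the tilt-out caddy

### The arm

A 7-joint arm with a two-finger parallel gripper is mounted at the origin on the work surface. World frame = base frame: x ahead of the robot, y to its left, z up, the work surface at z = 0. Lengths are in mm, angles in rad, forces in N, time in s.
With the tool pointing down it reaches from about 400 to 875 mm from the base axis. Payload 4.4 kg.
Tool frame: the origin (TCP) lies at the very end of the fingers, on their centre line; the grasp point (between the pads) lies ctrl.grip_point_offset behind it (ctrl.grip_point_offset is the distance from the TCP to the grasp point, in mm); z points along the fingers, y is the line along which they close (so a half turn about z gives the same grasp; the last joint's range is limited). The gripper opens to 85 mm and grips with 20 to 120 N. Pads are 22 mm wide; open, the fingers measure 114 mm over their backs; the gripper's body (76 mm by 85 mm) begins 54 mm behind the grasp point. The pads swing forward as they close: fully open they stand 13 mm farther back than shut.
Start: joints at [-1.216, 0.628, 0.038, 1.517, -0.027, 0.996, -0.02], TCP at [265.497, 593.321, 210.513] pointing down, gripper open.
Joint ranges: [-3.06, 3.06], [-0.37, 2.12], [-1.25, 1.32], [0.18, 2.47], [-1.1, 4.24], [0.23, 1.98], [-2.94, 2.94]. Speed limits (rad/s): [2.57, 2.57, 3.14, 3.14, 3.14, 3.14, 3.14].

### API

Orientations are given as [roll, pitch, yaw] about the fixed x, y, z axes, in that order (R = Rz(yaw) Ry(pitch) Rx(roll)).
In Python, from cell import read_state, cams, ctrl, models gives the robot as it stands. The module is installed in compiled form; this text tells all that it offers.
- The arm moves only by the shell command python3 -m creep, which reads ROWS from standard input. ROWS is one flat JSON list of numbers that holds 1 to 12 rows one after another, with no inner brackets; each row has 7 numbers: dx, dy, dz in mm, then a rotation vector rx, ry, rz in rad, then the finger opening in mm; each row shifts and turns the commanded pose from where the row before left it, along the tool's axes as they then stand; what a row does not reach is not made up. A row lasts 1/10 s, in which the tool goes at most 50 mm and 0.15 rad, less where a joint would pass 70% of its speed; a pose out of reach is approached as far as the arm can. The fingers move at their own pace and stop on an object; the grip force is fixed at half the most. Time passes only in rows, so rows that do not move let the fingers close. It prints the time, the measured TCP pose, the force, the opening and the grip force at its end. Input that does not fit is refused with a message, and nothing moves.
- read_state(): the state, without advancing time (a new reading comes with each control period).
- cams.get_image(name): name is "scene" or "top"; returns (picture, depth): 420x560x3 uint8, blue, green, red; 420x560 float32, mm along the optical axis (not along the pixel's ray), 0 where there is no reading.
- cams.calibration(name): a dict with "fx", "fy", "cx", "cy" (pixels), "k1" (the pictures are not rectified: a ray, as slopes to the right and down, at radius r is drawn at 1 + k1 r^2 times it, then the intrinsics apply), "rvec" (rotation vector, rad) and "tvec" (3), from world to camera coordinates, as OpenCV has them. Camera axes: x right, y down, z forward; pixel columns grow to the right and rows downward; lengths in mm; the calibration is good to about 2 mm. A picture is of the moment at which its call begins. calibration takes no time and is no camera call.
- ctrl.finish_job(): hands the job in; it is judged then, once.
Trained networks look in the newest picture that a camera, given by its name, has taken for a name from the list of things; names that differ only in an ending like _2 or _b are one class to them, and where a whole thing is asked for, a point or a joint stands for the part that bears it (a point fixed in the world has none). Each returns a list of dicts, best first, with "confidence" (0 to 1); they miss things now and then, are a little off and sometimes report something else, mostly with a low value. They report only what shows in the picture. A call takes as long as a camera call.
- models.search_frame(thing, camera): "extent" ([left, top, right, bottom] in pixels, round what is visible of it).
- models.mark_of(thing, camera): "position" ([column, row] in pixels: a listed point, or the origin of a listed thing).
The state is a dict: "clock": time; "qpos": joint angles; "qd": joint speeds; "tau": joint torques, N m; "eef_pos": TCP position; "tool_rot": TCP orientation; "force": force on the tool from outside, world axes, zero at the start; "torque": the same for the moment, N m; "width": finger opening in mm; "gripper_force": force on a finger pad.
Only numpy, scipy, OpenCV 4.12 (cv2) and the standard library are available. Lean on these libraries where they do the work, as an engineer would, in place of code of your own. Each camera call takes 0.05 s, during which the arm holds its last target. There are 200 camera calls.

### The job

Open the tilt-out drawer of the white caddy on the board: find, by feel or by eye, the recessed release plate that lies almost flush somewhere in its flat top, and press it gently with the fingertips until the drawer swings out; then let go, so that the drawer is left standing open. Do not lift or shove the caddy, and leave the bowl, sushi mold, silicone cup and leaf chopstick rest where they are.

Things in the scene. Friction and masses are not known exactly. Their poses are not given: they have to be found in the camera images.
- caddy: White plastic countertop caddy, 1.3 to 2 kg, loose on the board: 130 mm deep (its x), 300 mm wide (its y), 140 mm high. Origin: centre of its underside. z up, x from the drawer front to the back: the drawer faces -x. Its top is one flat, rigid, horizontal face 140 mm above the origin; the only part that yields is a slightly greyer release plate let into it (see panel and release).
- panel (a point): Point on the flat top at the middle of the caddy's width, 21 mm in front (-x) of its middle; axes as the caddy's. The release plate, 40 mm (x) by 50 mm (y) in an opening of 42 by 52 mm, its face 2 mm below the top, is centred on the line along y through this point, but how far along differs from start to start: anywhere within 41 mm to either side.
- release (a joint): How far the release plate is pushed down, in m: 0 up (face 2 mm below the top), 0.006 at its stop (face 8 mm below the top). A spring returns it: it needs about 3 N to start, 5 to 6 N to free the drawer and about 7 N at its stop. The catch lets go at about 0.0035.
- drawer (a joint): Tilt of the drawer about its lower front edge, in rad: 0 shut, 0.6 fully out against its stop. Once the catch lets go, a spring swings it out by itself, towards the caddy's -x, in under 1.5 s, and keeps it out; it need not be touched.
- drawer_edge (a point): Middle of the upper edge of the drawer's front panel, 130 mm above the caddy's underside when shut. When the drawer is out this edge stands about 67 mm farther out in front of the caddy and 21 mm lower.
- mixing_bowl: Stainless mixing bowl, 152 mm across the rim, 70 mm high, loose on the board. Origin: centre of its underside.
- sushi_mold: Small round sushi mold of translucent plastic with its press lid on, 68 mm across, 57 mm high, loose on the board. Origin: centre of its underside.
- silicone_cup: Green silicone food cup, 68 mm across the rim, 30 mm high, loose on the board. Origin: centre of its underside.
- leaf_rest: Green ceramic chopstick rest shaped like a leaf, 80 mm long with its stalk, 34 mm wide, 12 mm high, loose on the board. Origin: centre of its underside, x along the leaf.

How it is judged:
By the outcome, as a careful person would: the job done as asked, in the order asked, and still so for the second after the job is handed in, with the robot touching nothing.
It also fails if it takes over 51 s, if anything falls off the work surface, if the arm or the gripper's body presses on something with over 40 N, if the wrist force passes 120 N, or if a joint passes its speed limit or range.

## Working session

There is one attempt and no reset: what is moved stays moved. The work goes in short steps, Python scripts to look and compute and a shell command to move; the robot and the scene stay as the last step left them, time stands still between calls to the robot, and variables do not carry over. Pictures are saved under pics/ and viewed, at most 10 in all, crops included, and the job is handed in when it is done.

```bash
mkdir -p pics; cat > h.py <<'E'
import numpy as np, cv2
from cell import read_state, cams, ctrl, models
def world(cam,u,v,d):
    c=cams.calibration(cam)
    x,y=(u-c["cx"])/c["fx"],(v-c["cy"])/c["fy"]
    p=cv2.undistortPoints(np.array([[[float(u),float(v)]]]),np.array([[c["fx"],0,c["cx"]],[0,c["fy"],c["cy"]],[0,0,1]]),np.array([c["k1"],0,0,0.]))[0,0]
    R=cv2.Rodrigues(np.array(c["rvec"],float))[0]
    r=np.array([p[0],p[1],1.]); t=np.array(c["tvec"],float).ravel()
    return R.T@(r*d-t)
def onplane(cam,u,v,z):
    a=world(cam,u,v,0.);b=world(cam,u,v,1000.)
    return a+(b-a)*(z-a[2])/(b[2]-a[2])
E
python3 - <<'E'
from h import *
for n in("top","scene"):
    im,d=cams.get_image(n); cv2.imwrite(f"pics/{n}0.png",im); np.save(f"{n}0.npy",d)
    for t in("caddy","panel","drawer_edge","release"):
        for f in(models.search_frame,models.mark_of):
            try: print(n,t,f(t,n)[:2])
            except Exception as e: print(t,e)
s=read_state();print(s)
E
```

```text
top caddy [{'extent': [212.3, 183.6, 351.5, 270.4], 'confidence': 0.7}]
top caddy [{'position': [279.3, 232.7], 'confidence': 0.6}, {'position': [356.2, 159.0], 'confidence': 0.56}]
top panel [{'extent': [216.8, 181.5, 348.5, 267.5], 'confidence': 0.72}]
top panel [{'position': [278.7, 235.0], 'confidence': 0.97}]
top drawer_edge [{'extent': [222.9, 233.6, 333.9, 265.3], 'confidence': 0.76}]
top drawer_edge [{'position': [277.6, 250.2], 'confidence': 0.61}, {'position': [353.8, 157.1], 'confidence': 0.5}]
top release [{'extent': [284.4, 223.8, 305.7, 244.1], 'confidence': 0.8}]
release it knows: caddy, drawer_edge, leaf_rest, mixing_bowl, panel, silicone_cup, sushi_mold
scene caddy [{'extent': [248.3, 138.5, 334.7, 278.8], 'confidence': 0.62}, {'extent': [371.1, 287.9, 391.1, 313.5], 'confidence': 0.37}]
scene caddy [{'position': [287.5, 222.4], 'confidence': 0.68}, {'position': [379.0, 300.7], 'confidence': 0.48}]
scene panel [{'extent': [250.6, 138.0, 338.3, 275.7], 'confidence': 0.55}]
scene panel [{'position': [298.7, 190.4], 'confidence': 0.89}]
scene drawer_edge []
scene drawer
[... 190 characters left out ...]
.8, 'qpos': array([-1.21580231,  0.62836141,  0.0384725 ,  1.51741387, -0.02696781,
        0.99630339, -0.01998347]), 'qd': array([-3.25096189e-04,  1.29000274e-03, -1.71377253e-04,  9.19446866e-04,
       -8.28884195e-05, -1.02728976e-03, -8.24366410e-04]), 'tau': array([ 2.25597519e-04, -5.63213038e+01,  1.22552197e+00, -1.93774402e+01,
        1.09776345e-02,  1.24910101e-03, -1.88849657e-05]), 'eef_pos': array([265.48797995, 593.31964311, 210.53350946]), 'tool_rot': array([ 3.14156172e+00, -2.76327646e-05,  2.72082959e+00]), 'force': array([-0.15135694, -0.19866645, -0.33142238]), 'torque': array([-0.04930771,  0.04942541,  0.05471442]), 'gripper_force': 0.0, 'width': 85.72504131588398}
```

View pics/top0.png

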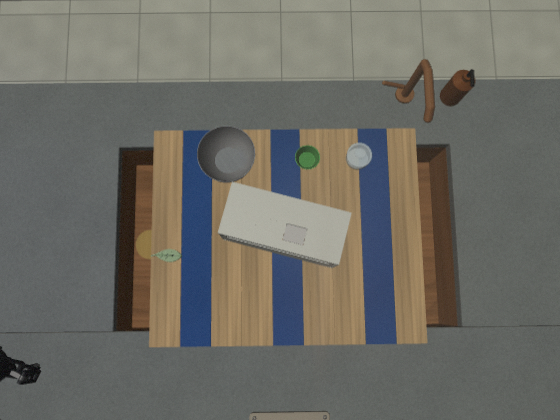

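View pics/scene0.png

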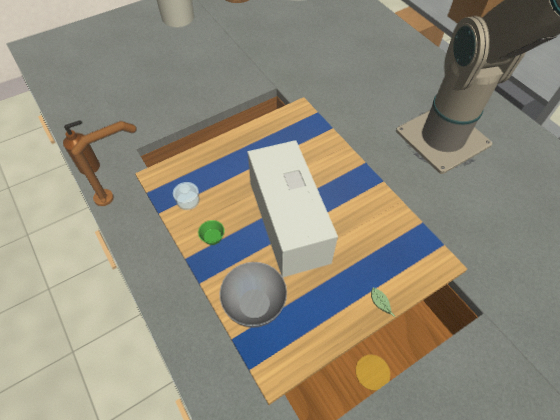

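The top view shows the grey plate at about (295,234) on the caddy's top. The drawer faces the robot (image bottom). In the scene view the plate is at (295,180). No objects stand near the drawer front.

```bash
python3 - <<'E'
from h import *
im=cv2.imread("pics/top0.png"); d=np.load("top0.npy")
P=np.array([[world("top",u,v,d[v,u]) for u in range(205,360)] for v in range(175,275)])
dd=d[175:275,205:360]
z0=np.median([world("top",u,v,d[v,u])[2] for u,v in[(260,300),(300,300),(320,170)]])
print("board z",z0)
z=P[...,2]; m=(dd>0)&(z>z0+125)&(z<z0+155)
print("top z",np.median(z[m]),m.sum())
r=cv2.minAreaRect(P[m][:,:2].astype(np.float32)); print(r)
b=cv2.boxPoints(r);print(b)
g=im[175:275,205:360].astype(int).sum(2)/3
hsv=g*(m)
for row in range(220,250,3): print(row,im[row,276:316,1].tolist())
s=im[215:252,276:316,1]
zt=np.median(z[m])
for n,u,v in(("top",295,234),("top",278.7,235),("scene",295,180),("scene",298.7,190.4)): print(n,onplane(n,u,v,zt))
E
```

```text
Traceback (most recent call last):
  File "h.py", line 4, in world
    c=cams.calibration(cam)
ValueError: time passes only in moves, steps and waits
```

```bash
python3 - <<'E'
from h import *
im=cv2.imread("pics/top0.png")[175:275,205:360]; a=cv2.resize(im,None,fx=5,fy=5,interpolation=cv2.INTER_CUBIC)
a=np.clip((a.astype(float)-120)*2,0,255); cv2.imwrite("pics/c1.png",a)
E
```

```text
[ WARN:0@0.195] global loadsave.cpp:1063 imwrite_ Unsupported depth image for selected encoder is fallbacked to CV_8U.
```

View pics/c1.png

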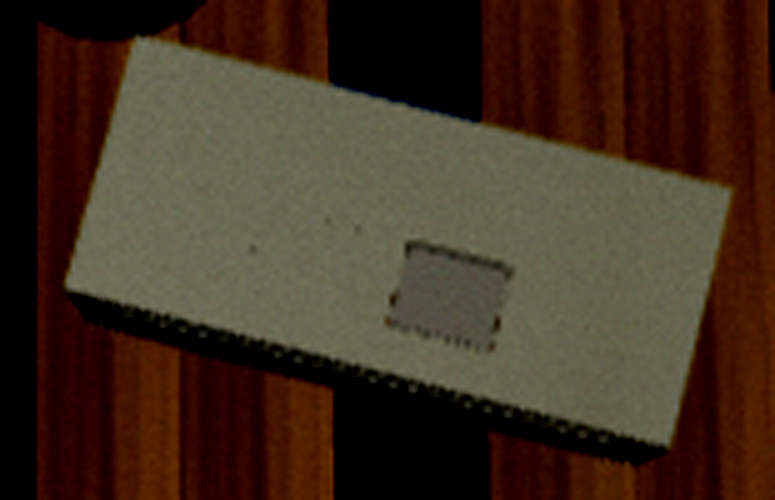

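The contrast-enlarged crop shows the plate's corners at crop (408,243), (513,268), (494,350) and (388,323), so its centre is at about (294.8, 233.8) in the full top picture. The top's corners are at crop (135,37), (732,187), (668,450) and (67,288).

```bash
sed -i 's/^def world/from functools import lru_cache\ncal=lru_cache(None)(cams.calibration)\ndef world/; s/c=cams.calibration(cam)/c=cal(cam)/' h.py; python3 - <<'E'
from h import *
d=np.load("top0.npy")
W=lambda u,v:world("top",u,v,d[v,u])
zb=np.median([W(u,v)[2] for u,v in[(260,300),(300,300),(330,170),(200,300)]])
zt=np.median([W(u,v)[2] for u in range(240,280,5) for v in range(205,222,3)])
print("zb,zt",zb,zt)
f=lambda x,y:onplane("top",205+(x+.5)/5-.5,175+(y+.5)/5-.5,zt)
C=[f(*p) for p in((135,37),(732,187),(668,450),(67,288))]
for c in C: print(c.round(1))
e=C[0]+C[3]-C[1]-C[2]; print("yaw",np.arctan2(e[1],e[0])-np.pi/2, "len",np.linalg.norm(e)/2)
yaw=np.arctan2(e[1],e[0])-np.pi/2
o=sum(C)/4; ex=np.array([np.cos(yaw),np.sin(yaw),0]); ey=np.array([-ex[1],ex[0],0])
p=f(451,296); print("centre",o,"plate",p,"local",(p-o)@ex,(p-o)@ey)
ps=onplane("scene",295,180,zt); print("scene plate",ps,(ps-o)@ex,(ps-o)@ey)
s=read_state();print(s["clock"],s["tool_rot"],s["eef_pos"])
# nominal plate: x=-21 in caddy frame
q=o-21*ex+((p-o)@ey)*ey; print("target",q)
from scipy.spatial.transform import Rotation as Ro
R=Ro.from_euler("xyz",s["tool_rot"]).as_matrix(); print(R.round(3)); print("tool delta",R.T@(q-s["eef_pos"]))
E
```

```text
zb,zt 21.681779239345875 161.67536743625192
[670.6 135.1 161.7]
[ 593.1 -153.4  161.7]
[ 466.6 -118.3  161.7]
[547.8 167.7 161.7]
yaw -0.2694882448893785 len 298.01822131371546
centre [569.5283206    7.77073932 161.67536744] plate [541.677757   -16.43230882 161.67536744] local -20.40158511045507 -30.744377650284655
scene plate [540.63596058  -9.12585332 161.67536744] -23.35103771779385 -23.978998062596823
0.8 [ 3.14156172e+00 -2.76327646e-05  2.72082959e+00] [265.48797995 593.31964311 210.53350946]
target [541.10094053 -16.27298792 161.67536744]
[[-0.913  0.408 -0.   ]
 [ 0.408  0.913  0.   ]
 [ 0.     0.    -1.   ]]
tool delta [-500.5670928  -443.84789959   48.83057986]
```

```bash
echo '[0, 0, 0, 0, 0, -0.15, 0, -24, -28, 0, 0, 0, 0, 0, -24, -28, 0, 0, 0, 0, 0, -24, -28, 0, 0, 0, 0, 0, -24, -28, 0, 0, 0, 0, 0, -24, -28, 0, 0, 0, 0, 0, -24, -28, 0, 0, 0, 0, 0, -24, -28, 0, 0, 0, 0, 0, -24, -28, 0, 0, 0, 0, 0, -24, -28, 0, 0, 0, 0, 0, -24, -28, 0, 0, 0, 0, 0, -24, -28, 0, 0, 0, 0, 0]' | python3 -m creep; python3 - <<'E'
from h import *
from scipy.spatial.transform import Rotation as Ro
s=read_state(); R=Ro.from_euler("xyz",s["tool_rot"]).as_matrix()
print(s["tool_rot"],R.T@(np.array([541.1,-16,161.7])-s["eef_pos"]))
E
```

```text
clock: 2.0
eef_pos: [438.1, 224.6, 210.8]
tool_rot: [3.141, 0.0, 2.871]
force: [0.6, -0.1, 0.4]
width: 0.3
gripper_force: 0.0
[3.14107627e+00 4.42865870e-04 2.87087386e+00] [-163.5718997  -204.33732972   49.03079453]
```

```bash
echo '[-23, -29, 0, 0, 0, 0, 0, -23, -29, 0, 0, 0, 0, 0, -23, -29, 0, 0, 0, 0, 0, -23, -29, 0, 0, 0, 0, 0, -23, -29, 0, 0, 0, 0, 0, -23, -29, 0, 0, 0, 0, 0, -23, -29, 0, 0, 0, 0, 0, 0, 0, 10, 0, 0, 0, 0, 0, 0, 10, 0, 0, 0, 0, 0, 0, 0, 0, 0, 0, 0]' | python3 -m creep; python3 - <<'E'
from h import *
from scipy.spatial.transform import Rotation as Ro
s=read_state(); R=Ro.from_euler("xyz",s["tool_rot"]).as_matrix()
print(s["tool_rot"],R.T@(np.array([541.1,-16,161.7])-s["eef_pos"]))
a,d=cams.get_image("scene"); b,d=cams.get_image("top")
cv2.imwrite("pics/p2.png",np.hstack([cv2.resize(x,None,fx=3,fy=3,interpolation=cv2.INTER_CUBIC) for x in(a[120:280,230:350],b[170:330,225:365])]))
E
```

```text
clock: 3.0
eef_pos: [536.7, -11.4, 188.9]
tool_rot: [-3.142, -0.004, 2.872]
force: [-0.3, 0.1, -0.3]
width: 0.0
gripper_force: 0.0
[-3.14150573 -0.00375179  2.87230296] [-5.59636785 -3.27582598 27.21852798]
```

View pics/p2.png

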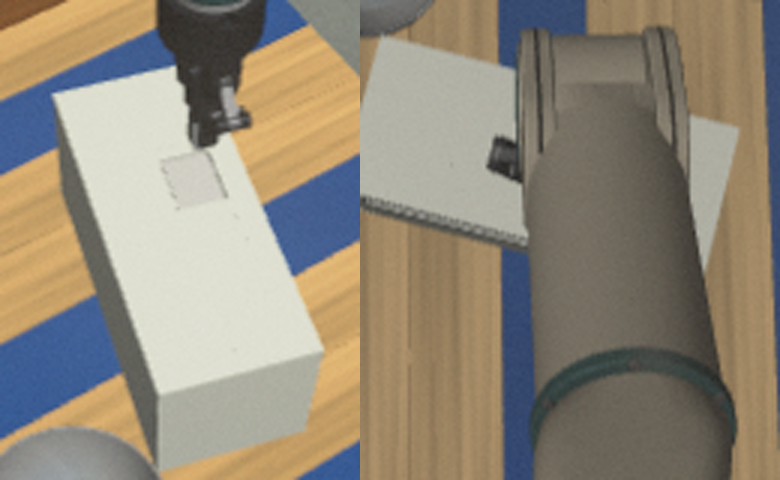

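The fingertip is at scene (298.3,168.3) and the plate's centre at scene (294.5,180.2). I'll use the fingertip to check the scene camera's bias.

```bash
python3 - <<'E'
from h import *
s=read_state();print(s["eef_pos"])
print(onplane("scene",298.3,168.3,s["eef_pos"][2]),onplane("scene",294.5,180.2,159.7))
for t in((285.1, 166.7, 305.4, 189.7),): print(onplane("scene",(t[0]+t[2])/2,(t[1]+t[3])/2,159.7))
E
```

```text
[537.70281737 -11.15249886 190.18259537]
[527.33102316 -16.76157111 190.18259537] [541.12232053 -10.45693059 159.7       ]
[536.20903165 -14.52614946 159.7       ]
```

```bash
echo '[-4.4, -1.7, 8, 0, 0, 0, 0, 0, 0, 8, 0, 0, 0, 0, 0, 0, 6, 0, 0, 0, 0, 0, 0, 2, 0, 0, 0, 0, 0, 0, 0, 0, 0, 0, 0, 0, 0, 0, 0, 0, 0, 0]' | python3 -m creep
```

```text
clock: 3.7
eef_pos: [542.2, -15.5, 166.6]
tool_rot: [3.142, 0.0, 2.871]
force: [0.5, -0.4, 0.7]
width: 0.6
gripper_force: 0.0
```

```bash
echo '[0, 0, 2, 0, 0, 0, 0, 0, 0, 2, 0, 0, 0, 0, 0, 0, 1, 0, 0, 0, 0, 0, 0, 0, 0, 0, 0, 0, 0, 0, 0, 0, 0, 0, 0]' | python3 -m creep; echo '[0, 0, 1, 0, 0, 0, 0, 0, 0, 0, 0, 0, 0, 0]' | python3 -m creep
```

```text
clock: 4.2
eef_pos: [542.1, -15.6, 161.5]
tool_rot: [-3.142, -0.0, 2.871]
force: [-0.1, 0.0, -0.0]
width: -0.4
gripper_force: 0.0
clock: 4.4
eef_pos: [542.1, -15.6, 160.4]
tool_rot: [-3.142, -0.0, 2.871]
force: [-0.2, 0.0, 1.4]
width: 0.4
gripper_force: 0.0
```

```bash
for i in 1; do :; done; echo '[0, 0, 1, 0, 0, 0, 0, 0, 0, 0, 0, 0, 0, 0]' | python3 -m creep;echo '[0, 0, 1, 0, 0, 0, 0, 0, 0, 0, 0, 0, 0, 0]' | python3 -m creep
```

```text
clock: 4.6
eef_pos: [542.0, -15.6, 159.4]
tool_rot: [-3.142, -0.0, 2.871]
force: [0.2, 0.7, 0.7]
width: 0.1
gripper_force: 0.0
clock: 4.8
eef_pos: [542.0, -15.5, 158.4]
tool_rot: [-3.142, -0.0, 2.871]
force: [-0.4, -0.4, 0.1]
width: 0.1
gripper_force: 0.0
```

```bash
echo '[0, 0, 1, 0, 0, 0, 0, 0, 0, 0, 0, 0, 0, 0]' | python3 -m creep;echo '[0, 0, 1, 0, 0, 0, 0, 0, 0, 0, 0, 0, 0, 0]' | python3 -m creep
```

```text
clock: 5.0
eef_pos: [542.0, -15.6, 157.3]
tool_rot: [-3.142, -0.0, 2.871]
force: [0.3, 0.4, -0.6]
width: -0.1
gripper_force: 0.0
clock: 5.2
eef_pos: [542.0, -15.6, 156.4]
tool_rot: [-3.142, -0.0, 2.871]
force: [0.1, -0.0, -0.2]
width: 0.2
gripper_force: 0.0
```

```bash
echo '[0, 0, 1, 0, 0, 0, 0, 0, 0, 0, 0, 0, 0, 0]' | python3 -m creep;echo '[0, 0, 1, 0, 0, 0, 0, 0, 0, 0, 0, 0, 0, 0]' | python3 -m creep; python3 - <<'E'
from h import *
a,d=cams.get_image("scene")
cv2.imwrite("pics/p3.png",cv2.resize(a[110:290,220:350],None,fx=3.3,fy=3.3,interpolation=cv2.INTER_CUBIC))
E
```

```text
clock: 5.4
eef_pos: [542.0, -15.5, 155.4]
tool_rot: [-3.142, -0.0, 2.871]
force: [-0.1, 0.4, 0.3]
width: 0.3
gripper_force: 0.0
clock: 5.6
eef_pos: [542.0, -15.6, 154.4]
tool_rot: [-3.142, -0.0, 2.871]
force: [-0.5, 0.2, 0.8]
width: 0.2
gripper_force: 0.0
```

View pics/p3.png

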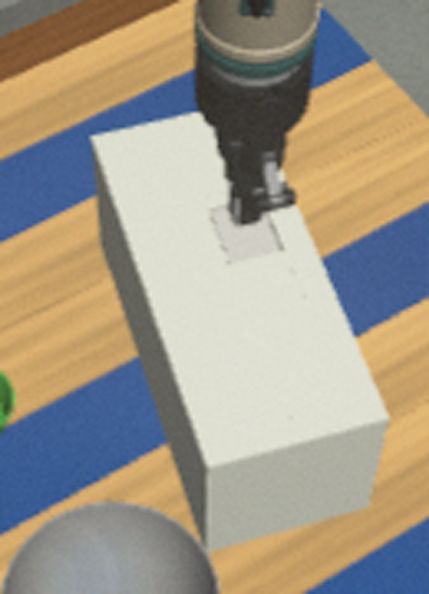

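The finger's lower edge is at crop (243,222), that is scene px (293.6,177.3). The plate is still up and the tip seems to hang above it, towards its -y end. I'll check this against the depth.

```bash
python3 - <<'E'
from h import *
a,d=cams.get_image("scene"); s=read_state(); print(s["eef_pos"],s["force"])
for v in range(166,186,2):
    print(v,[(u,*[int(round(float(x))) for x in world("scene",u,v,d[v,u])],int(a[v,u].mean())) for u in range(288,306,3)])
for u,v in((270,160),(300,215),(315,230)): print(world("scene",u,v,d[v,u]))
E
```

```text
[542.03214412 -15.55880301 154.43589529] [0.70818471 0.46535266 0.173417  ]
166 [(288, 530, -56, 160, 205), (291, 553, -11, 222, 55), (294, 549, -5, 225, 60), (297, 546, 2, 232, 61), (300, 557, 27, 266, 84), (303, 553, 34, 270, 168)]
168 [(288, 534, -50, 161, 206), (291, 557, -6, 223, 58), (294, 551, -3, 222, 52), (297, 563, 26, 261, 96), (300, 560, 33, 267, 75), (303, 555, 36, 267, 160)]
170 [(288, 537, -46, 158, 196), (291, 554, -10, 209, 102), (294, 558, 9, 233, 54), (297, 564, 28, 257, 54), (300, 565, 39, 270, 71), (303, 558, 41, 267, 163)]
172 [(288, 539, -42, 157, 168), (291, 553, -10, 201, 115), (294, 558, 8, 224, 55), (297, 566, 30, 254, 60), (300, 566, 42, 267, 74), (303, 560, 44, 265, 94)]
174 [(288, 543, -36, 158, 198), (291, 553, -9, 194, 122), (294, 560, 12, 222, 58), (297, 566, 31, 247, 58), (300, 518, -20, 158, 137), (303, 514, -14, 161, 200)]
176 [(288, 547, -30, 160, 205), (291, 552, -10, 185, 113), (294, 549, -3, 190, 60), (297, 542, -1, 188, 59), (300, 521, -15, 157, 196), (303, 517, -9, 161, 216)]
178 [(288, 549, -27, 156, 204), (291, 545, -20, 160, 170), (294, 538, -17, 158, 179), (297, 531, -14, 157, 191), (300, 525, -11, 156, 202), (303, 519, -6, 158, 196)]
180 [(288, 555, -18, 163, 205), (291, 548, -16, 159, 203), (294, 541, -13, 158, 206), (297, 535, -9, 157, 206), (300, 528, -6, 156, 205), (303, 522, -2, 157, 167)]
182 [(288, 557, -16, 158, 203), (291, 550, -13, 156, 202), (294, 545, -6, 160, 204), (297, 539, -3, 159, 204), (300, 532, 0, 158, 202), (303, 527, 5, 160, 189)]
184 [(288, 559, -12, 156, 204), (291, 553, -7, 157, 203), (294, 548, -2, 159, 204), (297, 542, 2, 159, 206), (300, 535, 5, 157, 202), (303, 530, 10, 159, 203)]
[558.50434008 -95.19793132 160.56037069]
[585.92017403  79.65050157 159.77896325]
[579.60880483 130.92254331 159.4922978 ]
```

Depth puts the finger's visible end at about z 180–188, well above the plate, though the TCP reads 154. There is also no contact force. I'll keep going down gently, in steps shorter than the plate's travel.

```bash
echo '[0, 0, 2, 0, 0, 0, 0, 0, 0, 2, 0, 0, 0, 0, 0, 0, 1, 0, 0, 0, 0, 0, 0, 0, 0, 0, 0, 0]' | python3 -m creep; python3 -c "
from cell import *
print(ctrl.grip_point_offset, read_state()['force'])"
```

```text
clock: 6.1
eef_pos: [541.9, -15.6, 149.2]
tool_rot: [-3.141, -0.0, 2.871]
force: [-0.5, -0.9, 0.0]
width: 0.3
gripper_force: 0.0
18.700000000000003 [-0.45689186 -0.94067466  0.00102011]
```

```bash
echo '[0, 0, 2, 0, 0, 0, 0, 0, 0, 2, 0, 0, 0, 0, 0, 0, 1, 0, 0, 0, 0, 0, 0, 0, 0, 0, 0, 0]' | python3 -m creep
```

```text
clock: 6.5
eef_pos: [541.9, -15.6, 144.3]
tool_rot: [-3.142, -0.0, 2.871]
force: [-0.1, -0.3, 0.5]
width: -0.2
gripper_force: 0.0
```

```bash
python3 - <<'E'
from h import *
a,d=cams.get_image("scene"); t,_=cams.get_image("top"); s=read_state(); print(s["eef_pos"],s["force"],s["qpos"])
cv2.imwrite("pics/p4.png",cv2.resize(a[120:220,240:340],None,fx=6,fy=6,interpolation=cv2.INTER_CUBIC))
for v in range(170,188,2):
    print(v,[(u,*[int(round(float(x))) for x in world("scene",u,v,d[v,u])],int(a[v,u].mean())) for u in range(288,304,3)])
E
```

```text
[542.08939593 -15.60697852 144.45525904] [-0.32746137 -0.3358129  -0.37273055] [-0.04757608  0.56221165  0.03671706  1.88863689 -0.03066463  0.69136979
  1.30706964]
170 [(288, 536, -47, 157, 210), (291, 555, -8, 212, 61), (294, 551, -2, 216, 64), (297, 563, 26, 255, 112), (300, 558, 31, 257, 93), (303, 556, 39, 263, 170)]
172 [(288, 540, -41, 158, 169), (291, 552, -11, 199, 66), (294, 560, 12, 230, 56), (297, 565, 30, 253, 67), (300, 562, 37, 258, 70), (303, 557, 40, 258, 115)]
174 [(288, 543, -36, 157, 185), (291, 551, -13, 189, 120), (294, 561, 13, 225, 55), (297, 565, 30, 246, 63), (300, 564, 39, 256, 76), (303, 559, 43, 256, 121)]
176 [(288, 547, -30, 158, 184), (291, 551, -12, 182, 121), (294, 560, 12, 215, 60), (297, 564, 29, 238, 57), (300, 566, 43, 254, 68), (303, 518, -8, 163, 170)]
178 [(288, 550, -26, 158, 202), (291, 552, -10, 177, 114), (294, 549, -2, 184, 59), (297, 541, -1, 179, 61), (300, 525, -10, 158, 205), (303, 521, -4, 161, 193)]
180 [(288, 555, -19, 161, 204), (291, 551, -11, 167, 149), (294, 548, -4, 173, 105), (297, 535, -8, 158, 182), (300, 528, -6, 157, 202), (303, 524, 1, 161, 164)]
182 [(288, 557, -15, 159, 203), (291, 550, -12, 157, 204), (294, 543, -9, 156, 203), (297, 539, -3, 159, 202), (300, 530, -2, 154, 204), (303, 526, 5, 159, 186)]
184 [(288, 561, -9, 161, 206), (291, 555, -5, 160, 208), (294, 548, -3, 158, 204), (297, 542, 2, 159, 203), (300, 535, 4, 157, 203), (303, 528, 7, 155, 202)]
186 [(288, 566, -2, 163, 201), (291, 557, -2, 157, 204), (294, 552, 3, 159, 204), (297, 545, 7, 159, 205), (300, 538, 9, 156, 206), (303, 533, 14, 158, 211)]
```

View pics/p4.png

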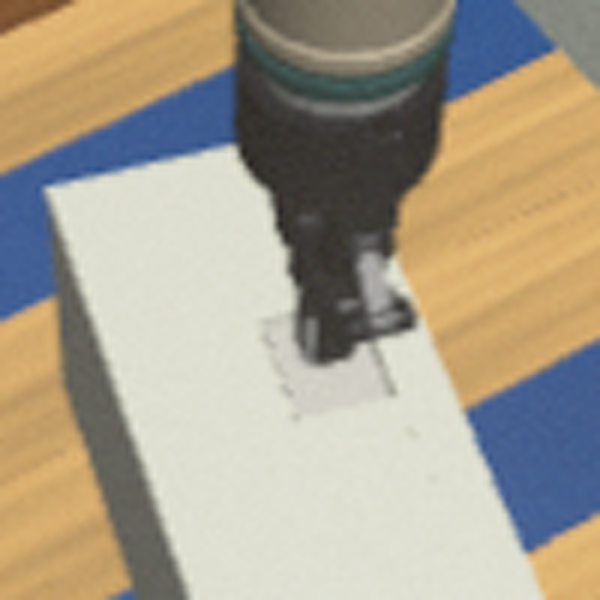

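The tip (px 294,180) has come down but still hangs about 10 mm above the plate, and it is well inside the plate's outline.

```bash
echo '[0, 0, 2, 0, 0, 0, 0, 0, 0, 2, 0, 0, 0, 0, 0, 0, 0, 0, 0, 0, 0]' | python3 -m creep
```

```text
clock: 6.9
eef_pos: [541.8, -15.6, 140.2]
tool_rot: [-3.141, -0.001, 2.871]
force: [-1.0, 0.5, -0.4]
width: 0.1
gripper_force: 0.0
```

```bash
echo '[0, 0, 1, 0, 0, 0, 0, 0, 0, 1, 0, 0, 0, 0, 0, 0, 0, 0, 0, 0, 0]' | python3 -m creep
```

```text
clock: 7.2
eef_pos: [542.0, -15.5, 138.4]
tool_rot: [-3.142, -0.0, 2.871]
force: [1.1, -0.6, 0.1]
width: -0.1
gripper_force: 0.0
```

```bash
echo '[0, 0, 1, 0, 0, 0, 0, 0, 0, 1, 0, 0, 0, 0, 0, 0, 0, 0, 0, 0, 0]' | python3 -m creep
```

```text
clock: 7.5
eef_pos: [542.2, -15.6, 136.9]
tool_rot: [3.141, 0.0, 2.871]
force: [-1.1, 1.0, 3.8]
width: 0.0
gripper_force: 1.8
```

Contact at 3.8 N. I'll press on in 1 mm steps.

```bash
echo '[0, 0, 1, 0, 0, 0, 0, 0, 0, 0, 0, 0, 0, 0]' | python3 -m creep
```

```text
clock: 7.7
eef_pos: [542.2, -15.6, 136.0]
tool_rot: [3.141, 0.0, 2.871]
force: [-2.0, 0.1, 5.3]
width: 0.3
gripper_force: 2.8
```

```bash
echo '[0, 0, 1, 0, 0, 0, 0, 0, 0, 0, 0, 0, 0, 0]' | python3 -m creep
```

```text
clock: 7.9
eef_pos: [542.2, -15.6, 135.1]
tool_rot: [3.141, 0.0, 2.871]
force: [-1.6, -0.3, 6.0]
width: -0.4
gripper_force: 3.2
```

```bash
echo '[0, 0, 1, 0, 0, 0, 0, 0, 0, 0, 0, 0, 0, 0]' | python3 -m creep; python3 - <<'E'
from h import *
a,d=cams.get_image("scene"); cams.get_image("top")
print(models.mark_of("drawer_edge","top"),models.search_frame("drawer_edge","top"))
cv2.imwrite("pics/p5.png",cv2.resize(a[110:290,220:370],None,fx=3.3,fy=3.3,interpolation=cv2.INTER_CUBIC))
print(read_state()["force"])
E
```

```text
clock: 8.1
eef_pos: [542.2, -15.6, 134.1]
tool_rot: [3.141, 0.0, 2.871]
force: [-2.0, 0.3, 6.9]
width: -0.0
gripper_force: 3.2
[{'position': [277.4, 246.9], 'confidence': 0.62}] [{'extent': [224.2, 234.7, 282.7, 251.9], 'confidence': 0.55}]
[-1.85054829  0.27632686  4.56457293]
```

View pics/p5.png

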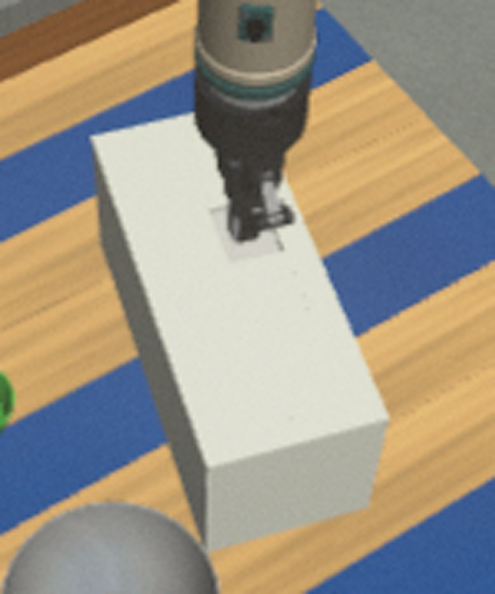

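The fingers are pressing within the plate and the drawer isn't out yet in this picture. The force just dropped from 6.9 to 4.6 N, so the catch may have let go. I'll wait and look again.

```bash
echo '[0, 0, 0, 0, 0, 0, 0, 0, 0, 0, 0, 0, 0, 0, 0, 0, 0, 0, 0, 0, 0, 0, 0, 0, 0, 0, 0, 0, 0, 0, 0, 0, 0, 0, 0]' | python3 -m creep; python3 - <<'E'
from h import *
a,d=cams.get_image("scene"); cams.get_image("top")
print(models.mark_of("drawer_edge","top"),models.search_frame("drawer_edge","top"),models.search_frame("drawer_edge","scene"),read_state()["force"])
b=cv2.imread("pics/scene0.png"); print(np.argwhere(cv2.absdiff(a,b)[140:290,220:420].max(2)>60).shape)
# drawer side panel region, beyond lower-right caddy end
df=cv2.absdiff(a,b).max(2); ys,xs=np.where(df[195:290,290:400]>50); print(len(xs),xs.min()+290 if len(xs) else 0,ys.min()+195 if len(xs) else 0, (xs.max()+290,ys.max()+195) if len(xs) else 0)
E
```

```text
clock: 8.8
eef_pos: [542.3, -15.6, 133.6]
tool_rot: [3.141, 0.0, 2.871]
force: [-0.6, -1.1, 4.5]
width: -0.1
gripper_force: 2.5
[{'position': [270.2, 275.3], 'confidence': 0.56}] [{'extent': [213.8, 233.2, 283.6, 277.4], 'confidence': 0.65}] [{'extent': [304.5, 146.7, 361.5, 258.4], 'confidence': 0.72}] [-0.51854195 -0.32113122  5.02701682]
(2155, 2)
935 320 195 (np.int64(361), np.int64(256))
```

The drawer has swung out: its edge moved from row 247 to 275 in the top view. Now I lift straight off.

```bash
echo '[0, 0, -5, 0, 0, 0, 0, 0, 0, -10, 0, 0, 0, 0, 0, 0, -20, 0, 0, 0, 0, 0, 0, -25, 0, 0, 0, 0, 0, 0, -25, 0, 0, 0, 0, 0, 0, -15, 0, 0, 0, 0, 0, 0, 0, 0, 0, 0, 0, 0, 0, 0, 0, 0, 0, 0, 0, 0, 0, 0, 0, 0, 0, 0, 0, 0, 0, 0, 0, 0, 0, 0, 0, 0, 0, 0, 0, 0, 0, 0, 0, 0, 0, 0]' | python3 -m creep; python3 - <<'E'
from h import *
a,d=cams.get_image("scene"); cams.get_image("top")
print(models.mark_of("drawer_edge","top"),read_state()["force"])
cv2.imwrite("pics/p6.png",a)
E
```

```text
clock: 10.25
eef_pos: [541.9, -15.6, 233.0]
tool_rot: [-3.141, -0.001, 2.871]
force: [0.5, 0.6, -0.3]
width: -0.1
gripper_force: 0.0
[{'position': [271.6, 276.0], 'confidence': 0.68}] [ 0.11777933  0.56269876 -0.24901813]
```

View pics/p6.png

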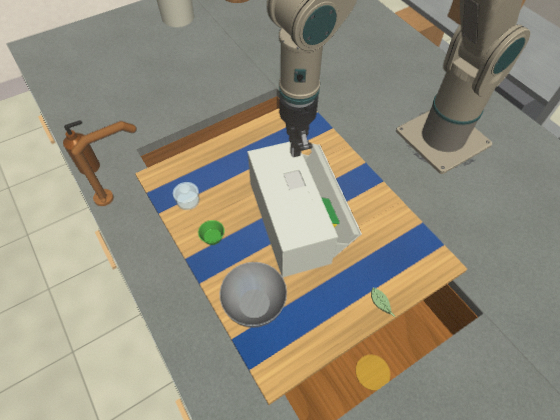

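The drawer stands open (its edge runs from about (318,147) to (358,232)). The caddy and the other things haven't moved, and the gripper is clear.

```bash
python3 -c "
from cell import ctrl
print(ctrl.finish_job())"
```

```text
the job is handed in; nothing more can be done
None
```

The drawer is standing open after a gentle press of about 7 N on the release plate; the caddy and the other objects did not visibly move, the gripper is clear, and I handed the job in at about 10 s without seeing a verdict.

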